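Push the row of press plungers home and swing the keeper behind it

ROBOT

A 7-joint arm with a two-finger parallel gripper is mounted at the origin on a cart in front of the work surface, level with it; the furniture and walls round the work are solid. World frame = base frame: x ahead of the robot, y to its left, z up, the work surface at z = 0. Lengths are in mm, angles in rad, forces in N, time in s.
With the tool pointing down it reaches from about 400 to 850 mm from the base axis. Payload 4.5 kg.
Tool frame: the origin (TCP) lies at the very end of the fingers, on their centre line; the grasp point (between the pads) lies manip.pinch_z behind it (manip.pinch_z is the distance from the TCP to the grasp point, in mm); z points along the fingers, y is the line along which they close (so a half turn about z gives the same grasp; the last joint's range is limited). The gripper opens to 88 mm and grips with 3 to 60 N. Pads are 18 mm wide; open, the fingers measure 123 mm over their backs; the gripper's body (75 mm by 187 mm) begins 45 mm behind the grasp point.
Start: joints at [-1.217, 0.689, -0.195, 1.565, 0.157, 0.902, -0.215], TCP at [196.466, 593.342, 238.743] pointing down, gripper open.
Joint ranges: [-3.01, 3.01], [-0.46, 2.08], [-1.47, 1.51], [0.13, 2.56], [-1, 4.14], [0.04, 2.09], [-2.66, 2.66]. Speed limits (rad/s): [2.57, 2.57, 3.14, 3.14, 3.14, 3.14, 3.14].

INTERFACE

Orientations are given as [roll, pitch, yaw] about the fixed x, y, z axes, in that order (R = Rz(yaw) Ry(pitch) Rx(roll)).
In Python, from cell import manip, grab_frame, get_calibration gives the robot as it stands.
- The arm moves only by the tool send_rows, never from a script. Its argument "commands" is a list that holds one entry, the list of rows, each a list of 7 numbers: the shift along the tool's x, y, z in cm, then the turn, a rotation vector about the tool's x, y, z in degrees, then the closure in counts, from 0 (fully open) to 255 (shut). In form: [[[tx, ty, tz, ax, ay, az, fingers], ...]]. A call has 1 to 12 rows; each row is the pose to reach, as a shift and turn from the pose commanded when the call began, along the tool's axes at that moment; what a row does not reach only later rows make up. A row lasts 1/8 s, in which the tool goes at most 62.5 mm and 10.7 degrees, less where a joint would pass 70% of its speed; a pose out of reach is approached as far as the arm can. A call with a gripper value outside its range is refused whole. The fingers move at their own pace and stop on an object; the grip force is fixed at half the most. Time passes only in rows, so rows that repeat a pose let the fingers close. It gives the time, the measured TCP pose, the force, the opening and the grip force at its end, in the units of the state.
- manip.get_state(): the state, without advancing time (a new reading comes with each control period).
- grab_frame(name): name is "side" or "top" or "wrist"; returns the picture (480x640x3 uint8, red, green, blue); there is no depth.
- get_calibration(name): a dict with "fx", "fy", "cx", "cy" (pixels), "cam_to_world" (4x4, takes a point from camera to world coordinates). Camera axes: x right, y up, looking along -z (the intrinsics and any distortion apply to the point x, -y, -z); pixel columns grow to the right and rows downward; lengths in mm; the calibration is good to about 2 mm. A picture is of the moment at which its call begins: read the wrist's pose just before it. get_calibration takes no time and is no camera call; for the wrist camera it gives the pose at the moment of the call.
- manip.finish_job(): hands the job in; it is judged then, once.
The state is a dict: "t": time; "joint_pos": joint angles; "dq": joint speeds; "joint_torque": joint torques, N m; "tool_pos": TCP position; "orientation": TCP orientation; "contact_force": force on the tool from outside, world axes, zero at the start; "wrist_torque": the same for the moment, N m; "gripper_width": finger opening in mm; "gripper_force": force on a finger pad.
Only numpy, scipy, OpenCV 4.12 (cv2) and the standard library are available. Lean on these libraries where they do the work, as an engineer would, in place of code of your own. Each camera call takes 0.05 s, during which the arm holds its last target. There are 200 camera calls.

TASK

With the gripper's fingertips, push the row of four steel plungers along the aluminium channel rail as one train until the front one is fully home against the end stop and no gaps are left; push only on the rearmost plunger and touch none of the other three. Then push the swinging keeper bar round until it lies square across the channel behind the row, and move clear. Nothing is to be gripped or lifted: the plungers stay upright in the channel, and the things lying round the rail stay where they are.

Things in the scene. Friction and masses are not known exactly. Their poses are not given: they have to be found in the camera images.
- rail: Fixed aluminium channel. Origin on the worktop under its centre line; x runs along it to the end stop, y across it toward the keeper, z up. Channel from its open end at x = -200 mm to the stop face at x = 160 mm; floor 8 mm, wall tops 20 mm above the worktop; 41 mm wide inside, 49 outside; stop 42 mm high, 18 thick. A home row fills x = 4 to 160 mm (centres at 140.5, 101.5, 62.5, 23.5).
- plunger_1: steel plunger, a plain upright cylinder 39 mm in diameter and 39 mm high, 0.14 to 0.24 kg; origin at the centre of its underside, z up. Foremost of the row, nearest the end stop.
- plunger_2: steel plunger, a plain upright cylinder 39 mm in diameter and 39 mm high, 0.14 to 0.24 kg; origin at the centre of its underside, z up. Second in the row.
- plunger_3: steel plunger, a plain upright cylinder 39 mm in diameter and 39 mm high, 0.14 to 0.24 kg; origin at the centre of its underside, z up. Third in the row.
- plunger_4: steel plunger, a plain upright cylinder 39 mm in diameter and 39 mm high, 0.14 to 0.24 kg; origin at the centre of its underside, z up. Rearmost of the row, nearest the open end. At the start the four stand touching in the channel on its floor (tops 47 mm above the worktop), 50 to 120 mm short of the end stop; the row takes about 3 to 8 N to push.
- keeper (a joint): Swinging keeper bar, angle a in rad: 0 = parallel to the rail, pointing from its pivot to the rail's open end; grows counter-clockwise seen from above, over the channel; 1.57 = square across it (its stop); negative = swung outward (to -0.6). The bar points along (-cos a, -sin a) in the rail's frame. Starts at -0.35 to 0, stays where left, under 1 N at its end moves it.
- keeper_pivot (a point): Keeper's upright pivot axis beside the rail, at x = -7, y = 50 mm in the rail's frame, at mid height of the bar. Dark flat bar 85 mm long from here, 10 mm wide, 22 to 34 mm above the worktop, so it passes over the walls; boss 20 mm in diameter. Square across, its front face is 6 mm behind a home row; a row that is not home blocks it.
- keeper_post (a point): Centre of the top of the round post (10 mm in diameter) that stands up from the keeper bar, 78 mm from the pivot; top 59 mm above the worktop.
- vial_0: bystander, leave alone: small glass vial with black cap, 27 mm in diameter, 62 mm high; origin at the centre of its underside.
- vial_3: bystander, leave alone: glass vial with white cap, 27 mm in diameter, 76 mm high; origin at the centre of its underside.
- tape_roll: bystander, leave alone: roll of tape lying flat, 82 mm in diameter, 19 mm high; origin at the centre of its underside.
- timer: bystander, leave alone: small white bench timer 58x64x20 mm; origin at the centre of its underside.
- spanner: bystander, leave alone: flat spanner 157 mm long, 6 mm thick; origin at the centre of its underside.
- marker_black: bystander, leave alone: marker pen lying, 136 mm long, 17 mm thick; origin at the centre of its underside.
- pellet_cup_2: bystander, leave alone: shallow aluminium cup, 38 mm in diameter, 10 mm high; origin at the centre of its underside.
Mind the look-alikes: they are no part of the job. What is shaped like the plunger_4 but green or turquoise is not meant.

How it is judged:
By the outcome, as a careful person would: the job done as asked, in the order asked, and still so for the second after the job is handed in, with the robot touching nothing.
It also fails if it takes over 48 s, if anything falls off the work surface, if the arm or the gripper's body presses on something with over 40 N, if the wrist force passes 120 N, or if a joint passes its speed limit or range.

## Working session

There is one attempt and no reset: what is moved stays moved. The work goes in short steps, Python scripts to look and compute and a tool call to move; the robot and the scene stay as the last step left them, time stands still between calls to the robot, and variables do not carry over. Pictures are saved under pics/ and viewed, at most 10 in all, crops included, and the job is handed in when it is done.

Besides the shell and the picture viewer there is one more tool, called after ">>>" as name([rows], argument=value, ...), one row to a line, values as JSON. send_rows: Moves the arm, as the interface text tells. Its arguments: {"type":"object","properties":{"commands":{"type":"array"}},"required":["commands"]}

```bash
mkdir -p pics; ls; cat > h.py <<'E'
import numpy as np, cv2
from cell import manip, grab_frame, get_calibration
def ray(c,u,v):
    M=np.array(c["cam_to_world"],float)
    K=np.array([[c["fx"],0,c["cx"]],[0,c["fy"],c["cy"]],[0,0,1]])
    d=c.get("distortion",c.get("dist"))
    p=cv2.undistortPoints(np.array([[[u,v]]],float),K,None if d is None else np.array(d,float))[0,0]
    return M[:3,3],M[:3,:3]@np.array([p[0],-p[1],-1.])
def onplane(c,u,v,z):
    o,d=ray(c,u,v); return o+d*(z-o[2])/d[2]
E
python3 - <<'E'
from h import *
print({k:(v if not hasattr(v,'tolist') else v) for k,v in manip.get_state().items()}, manip.pinch_z)
for n in ("top","side"):
    c=get_calibration(n); print(n,c)
    cv2.imwrite(f"pics/{n}0.png",grab_frame(n)[:,:,::-1])
E
```

```text
pics
{'t': 0.0, 'joint_pos': array([-1.21724882,  0.68998818, -0.19453266,  1.56634497,  0.15730982,
        0.90251944, -0.21511792]), 'dq': array([-0.00104365,  0.00029059, -0.00137451, -0.00012734,  0.00045735,
       -0.00029061, -0.00108353]), 'joint_torque': array([ 7.84970744e-04, -5.27565336e+01, -1.26652200e+00, -1.53432423e+01,
       -5.25815960e-02,  6.39840611e-03,  1.64639609e-04]), 'tool_pos': array([196.29393649, 592.69865971, 237.90765111]), 'orientation': array([-3.13973188e+00,  1.33931764e-04,  2.82193238e+00]), 'contact_force': array([-0.95928497, -0.25946035,  0.84776087]), 'wrist_torque': array([-0.00243385,  0.03849385,  0.00361695]), 'gripper_force': 0.0, 'gripper_width': 88.46439161906359} 18.700000000000003
top {'fx': 451.45756264338337, 'fy': 451.45756264338337, 'cx': 322.76685925797955, 'cy': 245.21683972680577, 'cam_to_world': array([[-1.88113199e-02,  9.97445122e-01, -6.89156269e-02,
         5.03485610e+02],
       [-9.99650895e-01, -2.00424073e-02, -1.72159586e-02,
        -5.19276508e+01],
       [-1.85532090e-02,  6.85677133e-02,  9.97473933e-01,
         9.36665557e+02],
       [ 0.00000000e+00,  0.00000000e+00,  0.00000000e+00,
         1.00000000e+00]])}
side {'fx': 473.4872284535909, 'fy': 473.4872284535909, 'cx': 317.34944775930734, 'cy': 239.88138626788987, 'cam_to_world': array([[ 1.80326762e-01,  8.52993076e-01, -4.89780636e-01,
         1.58439231e+02],
       [-9.83511854e-01,  1.63283045e-01, -7.77372514e-02,
        -9.20999357e+01],
       [ 1.36635366e-02,  4.95723168e-01,  8.68373105e-01,
         7.87483364e+02],
       [ 0.00000000e+00,  0.00000000e+00,  0.00000000e+00,
         1.00000000e+00]])}
```

View pics/top0.png

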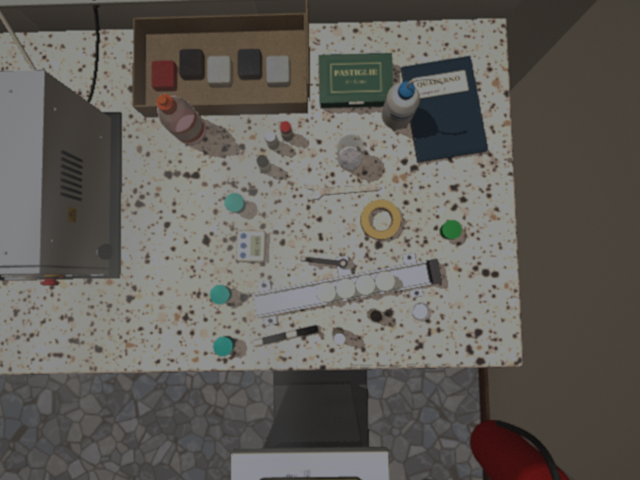

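View pics/side0.png

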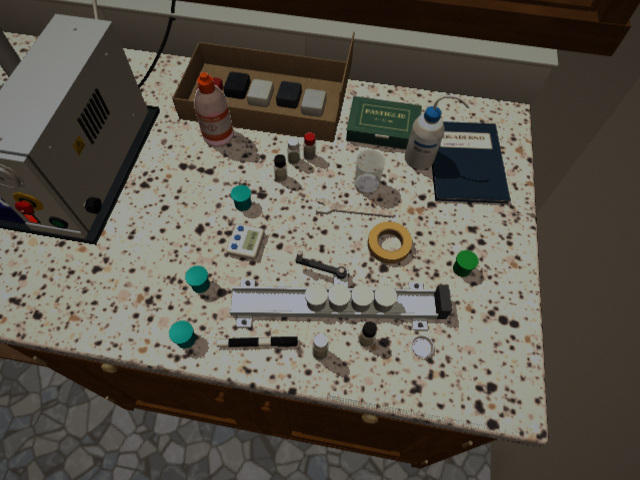

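The top view shows the rail from its open end (255,304) to the dark stop (435,272). The plungers are at about (327..385, 292..281), the keeper pivot is at (344,263) and the keeper post at (308,260). Two turquoise look-alikes and the timer stand near the open end. Next I'll crop both views for accurate pixels.

```bash
python3 - <<'E'
from h import *
a=cv2.imread("pics/top0.png")[240:330,245:445]
b=cv2.imread("pics/side0.png")[245:340,225:455]
a=cv2.resize(a,(800,360),interpolation=cv2.INTER_CUBIC)
b=cv2.resize(b,(575,238),interpolation=cv2.INTER_CUBIC)
o=np.zeros((598,800,3),np.uint8);o[:360]=a;o[360:,:575]=b
o=np.clip(o*1.6,0,255).astype(np.uint8)
cv2.imwrite("pics/crop0.png",o)
E
```

```text
(no output)
```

View pics/crop0.png

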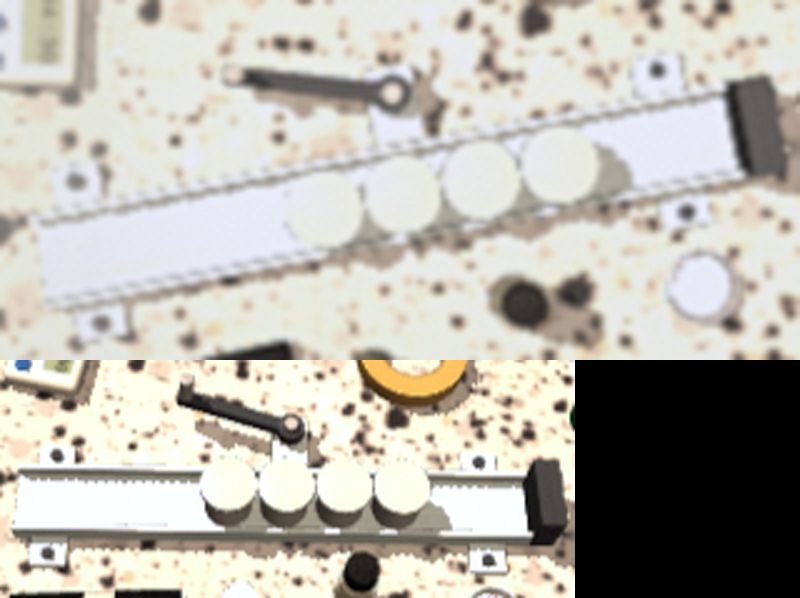

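The crop shows the four plunger tops at crop pixels (326,209), (403,195), (482,180) and (561,165). The post top is at (234,74), the boss at (393,93), the open end at (37,220)-(48,305) and the back top edge of the stop at (768,76)-(785,172). I'll turn these into positions now.

```bash
python3 - <<'E'
from h import *
ct=get_calibration("top");cs=get_calibration("side")
T=lambda u,v,z:onplane(ct,245+(u+.5)/4-.5,240+(v+.5)/4-.5,z)[:2]
S=lambda u,v,z:onplane(cs,225+(u+.5)/2.5-.5,245+(v-360+.5)/2.5-.5,z)[:2]
P=np.array([T(326,209,47),T(403,195,47),T(482,180,47),T(561,165,47)])
Q=np.array([S(228,486,47),S(287,486,47),S(344,486,47),S(402,487,47)])
print(P.round(1),Q.round(1))
post=(T(234,74,59),S(188,381,59)); piv=(T(393,93,34),S(291,426,34))
print("post",post,"piv",piv)
be=T(776.5,124,42); oe=T(42.5,262,20); print("backedge",be,"open",oe, "sideback",(S(556,462,42)+S(567,528,42))/2,"sideopen",(S(18,471,20)+S(13,532,20))/2)
for n,R in(("T",P),("S",Q)):
    d=R[3]-R[0]; print(n,np.degrees(np.arctan2(d[1],d[0])),np.linalg.norm(d))
d=be-oe;print(np.degrees(np.arctan2(d[1],d[0])),np.linalg.norm(d),"want 378")
ex=d/np.linalg.norm(d);ey=np.array([-ex[1],ex[0]])
o=(be-178*ex+oe+200*ex)/2
for n,v in [("P4",P[0]),("P3",P[1]),("P2",P[2]),("P1",P[3]),("post",post[0]),("piv",piv[0]),("Q4",Q[0]),("Q1",Q[3]),("postS",post[1]),("pivS",piv[1])]: print(n,((v-o)@ex).round(1),((v-o)@ey).round(1))
print("o",o)
E
```

```text
[[ 473.1  -41.4]
 [ 479.2  -79.3]
 [ 485.9 -118.2]
 [ 492.5 -157. ]] [[ 470.   -42.8]
 [ 477.5  -82. ]
 [ 484.6 -119.9]
 [ 491.2 -158.6]]
post (array([539.7082536 ,   1.93092889]), array([537.50576457,  -1.79489692])) piv (array([529.69496134, -75.84740442]), array([528.82000726, -77.33978374]))
backedge [ 510.55183482 -263.98915789] open [448.1171179  102.74640891] sideback [ 508.18793088 -266.40122522] sideopen [442.87420962 101.74675523]
T -80.48799857635673 117.15962463107351
S -79.63228868753247 117.7253632389612
-80.3383393350234 372.0121904345607 want 378
P4 -50.7 0.4
P3 -12.3 0.1
P2 27.1 0.1
P1 66.5 0.1
post -82.2 73.4
piv -7.3 50.4
Q4 -49.9 -2.8
Q1 67.8 -1.4
postS -78.9 70.6
pivS -5.9 49.3
o [481.18060373 -91.46535041]
```

```bash
cat >> h.py <<'E'
from scipy.spatial.transform import Rotation as R
YAW=np.radians(-80.3); O=np.array([480.7,-92.]); EX=np.array([np.cos(YAW),np.sin(YAW)]); EY=np.array([-EX[1],EX[0]])
def rail(x,y): return O+x*EX+y*EY
GOAL=R.from_euler("xyz",[np.pi,0,np.arctan2(-EX[0],EX[1])])   # tool y along -EX
def rows(pts):   # world points -> shift in tool axes (cm), turn (deg)
    s=manip.get_state(); R0=R.from_euler("xyz",s["orientation"])
    for p in pts: print((R0.inv().apply(np.array(p)-s["tool_pos"])/10).round(2),(R0.inv()*GOAL).as_rotvec(degrees=True).round(1))
E
python3 - <<'E'
from h import *
print(GOAL.apply([0,1,0]),EX)
a=rail(-104,0); print(a)
rows([(250,350,230),(*a,160),(*a,100)])
E
```

```text
[-1.68489380e-01  9.85703469e-01  1.22464680e-16] [ 0.16848938 -0.98570347]
[463.17710453  10.51316079]
[-12.72 -21.36   0.84] [ -0.1  -0.  -28. ]
[-43.63 -46.88   7.88] [ -0.1  -0.  -28. ]
[-43.63 -46.87  13.88] [ -0.1  -0.  -28. ]
```

>>> send_rows([
  [[-3, -5.3, 0.2, 0, 0, 0, 255], [-6.4, -10.7, 0.4, 0, 0, -5, 255], [-9.5, -16, 0.6, 0, 0, -10, 255], [-12.7, -21.4, 0.8, 0, 0, -15, 255], [-17, -25, 1.8, 0, 0, -20, 255], [-21.5, -28.5, 2.8, 0, 0, -25, 255], [-26, -32.3, 3.8, 0, 0, -28, 255], [-30.5, -36, 4.8, 0, 0, -28, 255], [-35, -39.7, 5.8, 0, 0, -28, 255], [-39.3, -43.3, 6.8, 0, 0, -28, 255], [-43.6, -46.9, 7.9, 0, 0, -28, 255], [-43.6, -46.9, 7.9, 0, 0, -28, 255]],
])

```text
t: 1.6
tool_pos: [464.1, 6.0, 158.6]
orientation: [-3.14, -0.001, -2.983]
contact_force: [-0.9, 0.4, -0.8]
gripper_width: 0.6
gripper_force: 0.0
```

```bash
python3 - <<'E'
from h import *
c=get_calibration("wrist"); cv2.imwrite("pics/w1.png",np.clip(grab_frame("wrist")[:,:,::-1]*1.5,0,255).astype(np.uint8))
print(c)
E
```

```text
{'fx': 331.56188303609053, 'fy': 331.56188303609053, 'cx': 317.4598887243778, 'cy': 239.35263621739762, 'cam_to_world': array([[-1.57175722e-01, -9.46879214e-01, -2.80562910e-01,
         3.91269315e+02],
       [ 9.87569505e-01, -1.51132363e-01, -4.31912290e-02,
        -6.47275350e+00],
       [-1.50525871e-03, -2.83863987e-01,  9.58863375e-01,
         3.04968020e+02],
       [ 0.00000000e+00,  0.00000000e+00,  0.00000000e+00,
         1.00000000e+00]])}
```

View pics/w1.png

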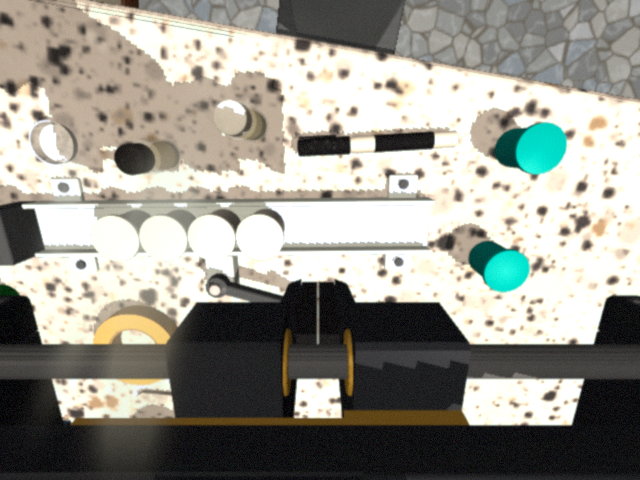

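The wrist view shows the plunger tops at (118,236), (165,235), (212,234) and (260,232). The rail walls run along v≈203 and v≈249, the boss is at (216,286), and the closed fingertips are at (318,283). The fingers are about 35 mm wide along the rail.

```bash
python3 - <<'E'
from h import *
c=get_calibration("wrist")
inv=lambda p:(round(float((p[:2]-O)@EX),1),round(float((p[:2]-O)@EY),1))
for n,u,v,z in [("P1",118,236,47),("P2",165,235,47),("P3",212,234,47),("P4",260,232,47),("wallU",432,201,20),("wallL",432,248,20),("wallU2",60,204,20),("wallL2",60,253,20),("boss",216,286,34)]:
    print(n,inv(onplane(c,u,v,z)))
s=manip.get_state(); print("tcp",inv(s["tool_pos"]))
a=rail(-104,0); rows([(*a,60),(*a,23)])
E
```

```text
P1 (60.1, -1.6)
P2 (21.9, -2.2)
P3 (-16.2, -2.8)
P4 (-55.1, -4.2)
wallU (-201.1, -23.7)
wallL (-205.0, 19.2)
wallU2 (122.4, -23.3)
wallL2 (132.6, 21.6)
boss (-10.8, 48.9)
tcp (-102.5, -0.3)
[-0.04  0.15  9.9 ] [-0.  -0.1 -0.3]
[-0.04  0.15 13.6 ] [-0.  -0.1 -0.3]
```

>>> send_rows([
  [[0, 0.15, 4, 0, 0, 0, 255], [0.1, 0.15, 8, 0, 0, 0, 255], [0.1, 0.15, 11, 0, 0, 0, 255], [0.1, 0.15, 13, 0, 0, 0, 255], [0.1, 0.15, 13.6, 0, 0, 0, 255], [0.1, 0.15, 13.6, 0, 0, 0, 255], [0.1, 0.15, 13.6, 0, 0, 0, 255]],
])

```text
t: 2.52
tool_pos: [462.0, 12.8, 24.5]
orientation: [3.141, 0.001, -2.972]
contact_force: [0.8, 0.7, 0.0]
gripper_width: 0.5
gripper_force: 0.0
```

```bash
python3 - <<'E'
from h import *
a=cv2.resize(grab_frame("side")[:,:,::-1][240:330,215:455],(800,300),interpolation=cv2.INTER_CUBIC)
b=cv2.resize(grab_frame("top")[:,:,::-1][240:330,245:445],(660,297),interpolation=cv2.INTER_CUBIC)
o=np.zeros((597,800,3),np.uint8);o[:300]=a;o[300:,:660]=b
cv2.imwrite("pics/c2.png",np.clip(o*1.6,0,255).astype(np.uint8))
s=manip.get_state();d=s["tool_pos"][:2]-O;print(d@EX,d@EY,s["tool_pos"],s["contact_force"])
E
```

```text
-106.09330258727346 -0.7287157776713933 [462.1061076   12.45375554  24.47222428] [-0.54641099  0.04161162  0.11319403]
```

View pics/c2.png

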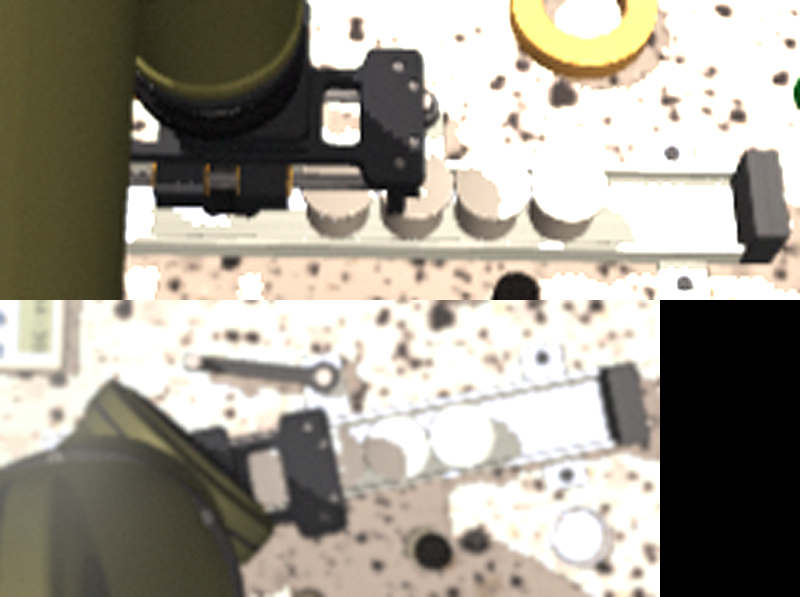

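The wrist view and these crops agree: the fingers are in line behind P4 and clear of the keeper. I'll start pushing slowly.

>>> send_rows([
  [[0, -0.6, 0, 0, 0, 0, 255], [0, -1.2, 0, 0, 0, 0, 255], [0, -1.6, 0, 0, 0, 0, 255], [0, -2.0, 0, 0, 0, 0, 255], [0, -2.4, 0, 0, 0, 0, 255], [0, -2.8, 0, 0, 0, 0, 255], [0, -3.2, 0, 0, 0, 0, 255], [0, -3.6, 0, 0, 0, 0, 255], [0, -4.0, 0, 0, 0, 0, 255], [0, -4.4, 0, 0, 0, 0, 255], [0, -4.8, 0, 0, 0, 0, 255], [0, -5.2, 0, 0, 0, 0, 255]],
])

```text
t: 4.12
tool_pos: [470.4, -39.1, 23.7]
orientation: [3.142, -0.0, -2.973]
contact_force: [-0.8, 4.2, 1.1]
gripper_width: 0.3
gripper_force: 2.2
```

```bash
python3 - <<'E'
from h import *
a=grab_frame("wrist")[:,:,::-1]; cv2.imwrite("pics/w3.png",np.clip(a[100:400]*1.3,0,255).astype(np.uint8))
s=manip.get_state();d=s["tool_pos"][:2]-O;f=s["contact_force"][:2];print(d@EX,d@EY,s["tool_pos"],f@EX,f@EY,s["contact_force"])
E
```

```text
-52.94726730638282 -1.3030955646227742 [470.49448196 -40.0292527   23.7077273 ] -2.7962762646031694 -0.27626799610694613 [-0.74346118  2.70975099  0.29259295]
```

View pics/w3.png

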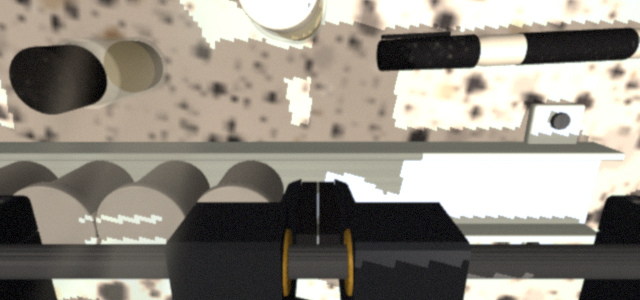

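The wrist view shows P4's rear edge (283) against the finger (287), with the row upright and no gaps. The push force is about 3 to 4 N, so I'll continue.

>>> send_rows([
  [[0, -0.4, 0, 0, 0, 0, 255], [0, -0.8, 0, 0, 0, 0, 255], [0, -1.2, 0, 0, 0, 0, 255], [0, -1.6, 0, 0, 0, 0, 255], [0, -2.0, 0, 0, 0, 0, 255], [0, -2.4, 0, 0, 0, 0, 255], [0, -2.7, 0, 0, 0, 0, 255], [0, -2.9, 0, 0, 0, 0, 255], [0, -3.1, 0, 0, 0, 0, 255], [0, -3.3, 0, 0, 0, 0, 255], [0, -3.4, 0, 0, 0, 0, 255], [0, -3.5, 0, 0, 0, 0, 255]],
])

```text
t: 5.68
tool_pos: [476.3, -73.4, 23.7]
orientation: [3.141, -0.0, -2.973]
contact_force: [-0.9, 6.1, 2.0]
gripper_width: 0.7
gripper_force: 2.3
```

>>> send_rows([
  [[0, -0.1, 0, 0, 0, 0, 255], [0, -0.2, 0, 0, 0, 0, 255]],
])

```text
t: 5.92
tool_pos: [476.7, -75.4, 23.7]
orientation: [3.141, 0.0, -2.973]
contact_force: [-0.0, 4.0, 1.3]
gripper_width: 0.5
gripper_force: 2.3
```

>>> send_rows([
  [[0, -0.1, 0, 0, 0, 0, 255], [0, -0.2, 0, 0, 0, 0, 255]],
])

```text
t: 6.18
tool_pos: [477.0, -77.4, 23.7]
orientation: [3.142, 0.0, -2.973]
contact_force: [0.2, 3.8, 1.9]
gripper_width: 0.3
gripper_force: 2.2
```

>>> send_rows([
  [[0, -0.1, 0, 0, 0, 0, 255], [0, -0.2, 0, 0, 0, 0, 255]],
])

```text
t: 6.42
tool_pos: [477.4, -79.3, 23.7]
orientation: [3.142, 0.0, -2.973]
contact_force: [-0.3, 4.1, 1.6]
gripper_width: 0.3
gripper_force: 2.2
```

>>> send_rows([
  [[0, -0.1, 0, 0, 0, 0, 255], [0, -0.2, 0, 0, 0, 0, 255]],
])

```text
t: 6.68
tool_pos: [477.6, -80.4, 23.7]
orientation: [3.14, 0.0, -2.972]
contact_force: [-1.4, 7.3, 3.5]
gripper_width: 0.0
gripper_force: 3.9
```

>>> send_rows([
  [[0, -0.1, 0, 0, 0, 0, 255], [0, -0.2, 0, 0, 0, 0, 255], [0, -0.2, 0, 0, 0, 0, 255]],
])

```text
t: 7.05
tool_pos: [477.8, -80.5, 23.7]
orientation: [3.138, 0.001, -2.97]
contact_force: [-1.1, 9.6, 4.0]
gripper_width: 0.5
gripper_force: 5.1
```

>>> send_rows([
  [[0, -0.2, 0, 0, 0, 0, 255], [0, -0.3, 0, 0, 0, 0, 255], [0, -0.3, 0, 0, 0, 0, 255]],
])

```text
t: 7.42
tool_pos: [478.3, -80.6, 23.8]
orientation: [3.134, 0.002, -2.967]
contact_force: [-3.2, 15.6, 6.0]
gripper_width: 0.3
gripper_force: 7.8
```

```bash
python3 - <<'E'
from h import *
a=grab_frame("side")[:,:,::-1][240:330,215:455]
b=grab_frame("top")[:,:,::-1][240:330,245:445]
o=np.zeros((597,800,3),np.uint8);o[:300]=cv2.resize(a,(800,300),interpolation=cv2.INTER_CUBIC);o[300:,:660]=cv2.resize(b,(660,297),interpolation=cv2.INTER_CUBIC)
cv2.imwrite("pics/c4.png",o)
s=manip.get_state();d=s["tool_pos"][:2]-O;print(d@EX,d@EY,s["tool_pos"],s["contact_force"])
E
```

```text
-11.657102693950373 -0.39823499336735324 [478.34336039 -80.5766518   23.80094581] [-3.78675216 14.35400597  5.77399268]
```

View pics/c4.png

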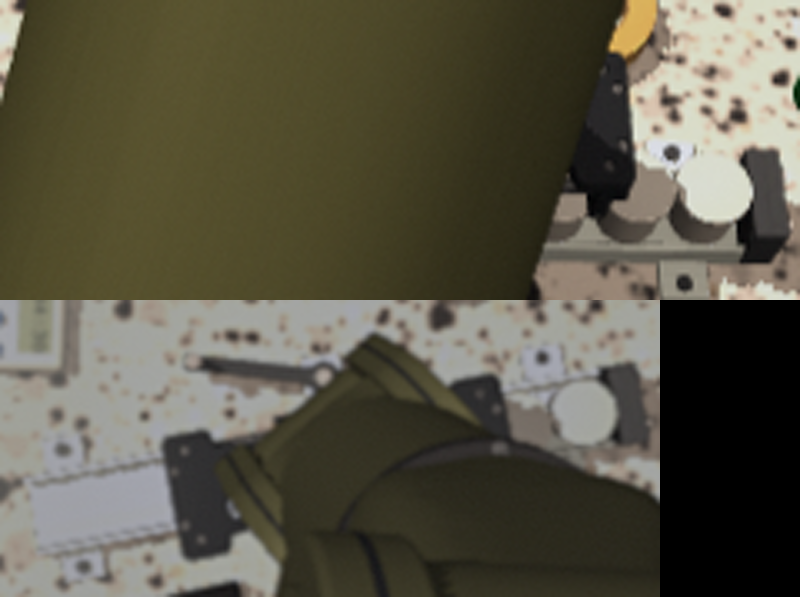

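P1 now sits against the stop: in the crop the disc at (585,412) touches the dark block at (612,400), and the push force rose to 15 N with no further motion. The row is home, so I'll back straight off and lift.

>>> send_rows([
  [[0, 0.2, 0, 0, 0, 0, 255], [0, 0.5, 0, 0, 0, 0, 255], [0, 1, 0, 0, 0, 0, 255], [0, 2.5, 0, 0, 0, 0, 255], [0, 5, 0, 0, 0, 0, 255], [0, 7.5, 0, 0, 0, 0, 255], [0, 9, -2, 0, 0, 0, 255], [0, 9, -5, 0, 0, 0, 255], [0, 9, -8, 0, 0, 0, 255], [0, 9, -8, 0, 0, 0, 255], [0, 9, -8, 0, 0, 0, 255]],
])

```text
t: 8.9
tool_pos: [463.2, 1.4, 103.2]
orientation: [-3.14, -0.001, -2.974]
contact_force: [-1.0, -0.7, -0.1]
gripper_width: 0.4
gripper_force: 0.0
```

```bash
python3 - <<'E'
from h import *
cv2.imwrite("pics/w5.png",np.clip(grab_frame("wrist")[:,:,::-1]*1.3,0,255).astype(np.uint8))
s=manip.get_state();d=s["tool_pos"][:2]-O;print(d@EX,d@EY,s["tool_pos"],s["contact_force"])
rows([(*rail(*p),z) for *p,z in [(-88,103,105),(-88,103,42)]])
E
```

```text
-95.29130141933977 -1.715572368319405 [462.95338211   1.63991066 102.8957519 ] [-0.87657509 -0.98709823 -0.07367698]
[-10.47  -0.71  -0.23] [-0.1 -0.1 -0.1]
[-10.48  -0.71   6.07] [-0.1 -0.1 -0.1]
```

View pics/w5.png

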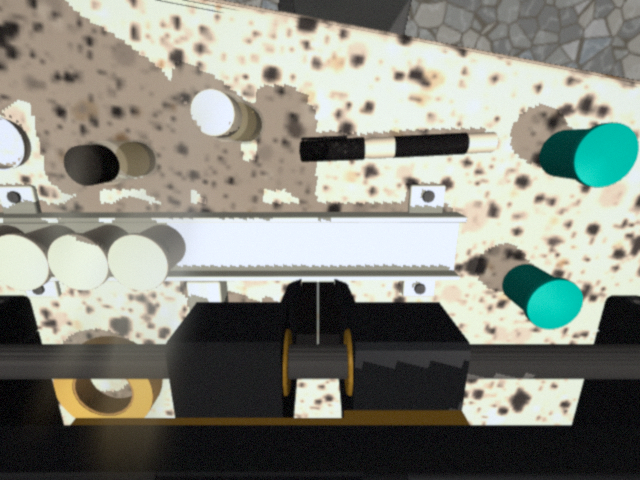

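The wrist view shows the plungers touching, with P4 at (139,260), upright and in line. Next is the move to the keeper's outer side.

>>> send_rows([
  [[-4, -0.3, 0, 0, 0, 0, 255], [-8, -0.5, 0, 0, 0, 0, 255], [-10.5, -0.7, 0, 0, 0, 0, 255], [-10.5, -0.7, 2, 0, 0, 0, 255], [-10.5, -0.7, 4, 0, 0, 0, 255], [-10.5, -0.7, 6, 0, 0, 0, 255], [-10.5, -0.7, 6, 0, 0, 0, 255], [-10.5, -0.7, 6, 0, 0, 0, 255]],
])

```text
t: 9.95
tool_pos: [567.9, 13.2, 43.5]
orientation: [-3.141, -0.001, -2.973]
contact_force: [-0.9, 0.6, 0.3]
gripper_width: 0.4
gripper_force: 0.0
```

```bash
python3 - <<'E'
from h import *
s=manip.get_state();d=s["tool_pos"][:2]-O;print(d@EX,d@EY,s["tool_pos"],s["contact_force"])
pts=[]
for a in (-.25,-.1,.05,.2,.35,.5,.65,.8,.9):
    p=(-7-78*np.cos(a)-10,50-78*np.sin(a)+15); pts.append((*rail(*p),42))
rows(pts)
E
```

```text
-89.04238471579973 103.70902742943156 [567.92365196  13.2432572   43.49944869] [-0.91569187  0.61396963  0.31515626]
[1.94 0.35 0.15] [-0. -0. -0.]
[3.09 0.56 0.15] [-0. -0. -0.]
[4.26 0.59 0.15] [-0. -0. -0.]
[5.42 0.44 0.15] [-0. -0. -0.]
[6.55 0.12 0.15] [-0. -0. -0.]
[ 7.61 -0.36  0.15] [-0. -0. -0.]
[ 8.59 -1.    0.16] [-0. -0. -0.]
[ 9.47 -1.77  0.16] [-0. -0. -0.]
[ 9.98 -2.36  0.16] [-0. -0. -0.]
```

>>> send_rows([
  [[1, 0.2, 0, 0, 0, 0, 255], [1.9, 0.35, 0, 0, 0, 0, 255], [2.6, 0.45, 0, 0, 0, 0, 255], [3.3, 0.55, 0, 0, 0, 0, 255], [4.2, 0.6, 0, 0, 0, 0, 255], [5, 0.5, 0, 0, 0, 0, 255], [5.8, 0.35, 0, 0, 0, 0, 255], [6.6, 0.1, 0, 0, 0, 0, 255], [7.4, -0.3, 0, 0, 0, 0, 255], [8.2, -0.7, 0, 0, 0, 0, 255], [9, -1.4, 0, 0, 0, 0, 255], [9.7, -2.1, 0, 0, 0, 0, 255]],
])

```text
t: 11.45
tool_pos: [475.5, -24.4, 43.7]
orientation: [-3.142, -0.0, -2.973]
contact_force: [0.2, 0.9, -0.4]
gripper_width: 0.5
gripper_force: 0.5
```

```bash
python3 - <<'E'
from h import *
s=manip.get_state();d=s["tool_pos"][:2]-O;print(d@EX,d@EY,s["tool_pos"],s["contact_force"])
a=cv2.resize(grab_frame("side")[:,:,::-1][200:360,215:455],(450,300),interpolation=cv2.INTER_CUBIC)
b=cv2.resize(grab_frame("top")[:,:,::-1][220:340,245:445],(500,300),interpolation=cv2.INTER_CUBIC)
w=cv2.resize(grab_frame("wrist")[:,:,::-1],(350,262))
o=np.zeros((600,800,3),np.uint8);o[:300,:450]=a;o[300:,:500]=b;o[:262,450:]=w
cv2.imwrite("pics/c6.png",np.clip(o*1.4,0,255).astype(np.uint8))
pts=[(-95,4),(-95,-16)]
for k in (.9,1.0,1.1,1.2,1.3,1.4,1.5,1.57): pts.append((-7-78*np.cos(k)-22.5,50-78*np.sin(k)))
rows([(*rail(*p),42) for p in pts])
E
```

```text
-67.52696425042568 6.256087974694569 [475.48907131 -24.3843527   43.7216475 ] [ 0.24919085  0.85510527 -0.43165347]
[0.21 2.78 0.16] [-0.  -0.1 -0.1]
[2.21 2.77 0.17] [-0.  -0.1 -0.1]
[1.72 1.07 0.17] [-0.  -0.1 -0.1]
[2.17 0.44 0.17] [-0.  -0.1 -0.1]
[ 2.56 -0.24  0.17] [-0.  -0.1 -0.1]
[ 2.88 -0.95  0.17] [-0.  -0.1 -0.1]
[ 3.12 -1.69  0.17] [-0.  -0.1 -0.1]
[ 3.29 -2.45  0.17] [-0.  -0.1 -0.1]
[ 3.38 -3.23  0.17] [-0.  -0.1 -0.1]
[ 3.4  -3.77  0.17] [-0.  -0.1 -0.1]
```

View pics/c6.png

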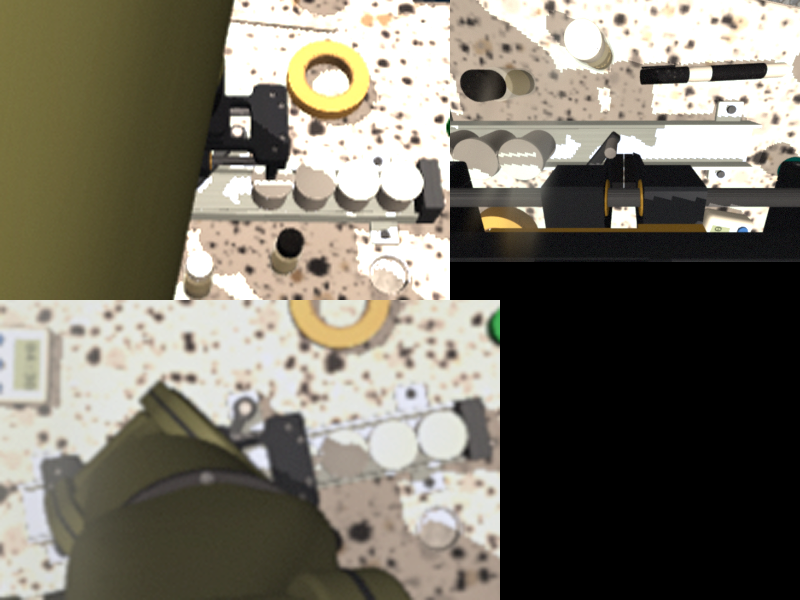

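The keeper has swung over the channel, with its post at (610,152) in the wrist inset at the finger's front corner. The row is undisturbed. I'll step back, move across and push from behind.

>>> send_rows([
  [[0, 1.4, 0, 0, 0, 0, 255], [0, 2.8, 0, 0, 0, 0, 255], [1, 2.8, 0, 0, 0, 0, 255], [1.8, 2.7, 0, 0, 0, 0, 255], [1.8, 2, 0, 0, 0, 0, 255], [1.8, 1.1, 0, 0, 0, 0, 255], [2.1, 0.5, 0, 0, 0, 0, 255], [2.5, -0.2, 0, 0, 0, 0, 255], [2.9, -0.9, 0, 0, 0, 0, 255], [3.1, -1.6, 0, 0, 0, 0, 255], [3.3, -2.3, 0, 0, 0, 0, 255], [3.4, -2.8, 0, 0, 0, 0, 255]],
])

```text
t: 13.1
tool_pos: [447.1, -57.7, 43.7]
orientation: [-3.141, -0.0, -2.973]
contact_force: [-0.6, 0.1, 0.2]
gripper_width: 0.8
gripper_force: 0.3
```

>>> send_rows([
  [[0, -0.3, 0, 0, 0, 0, 255], [0, -0.6, 0, 0, 0, 0, 255], [0, -0.8, 0, 0, 0, 0, 255]],
])

```text
t: 13.48
tool_pos: [448.7, -65.0, 43.7]
orientation: [3.142, 0.0, -2.973]
contact_force: [-0.3, 0.8, 0.5]
gripper_width: 0.4
gripper_force: 0.3
```

>>> send_rows([
  [[0, -0.1, 0, 0, 0, 0, 255], [0, -0.2, 0, 0, 0, 0, 255]],
])

```text
t: 13.72
tool_pos: [448.9, -66.8, 43.7]
orientation: [3.141, 0.0, -2.972]
contact_force: [0.1, 1.0, 0.4]
gripper_width: 0.4
gripper_force: 0.3
```

>>> send_rows([
  [[0, -0.1, 0, 0, 0, 0, 255], [0, -0.2, 0, 0, 0, 0, 255]],
])

```text
t: 13.98
tool_pos: [449.2, -68.9, 43.7]
orientation: [3.142, -0.0, -2.973]
contact_force: [0.2, 0.1, 0.8]
gripper_width: 0.4
gripper_force: 0.3
```

>>> send_rows([
  [[0, -0.1, 0, 0, 0, 0, 255], [0, -0.2, 0, 0, 0, 0, 255], [0, -0.2, 0, 0, 0, 0, 255]],
])

```text
t: 14.35
tool_pos: [449.3, -69.7, 43.7]
orientation: [3.14, 0.0, -2.971]
contact_force: [-2.0, 4.2, 0.7]
gripper_width: 0.5
gripper_force: 2.6
```

>>> send_rows([
  [[0, -0.1, 0, 0, 0, 0, 255], [0, -0.2, 0, 0, 0, 0, 255], [0, -0.2, 0, 0, 0, 0, 255]],
])

```text
t: 14.72
tool_pos: [449.3, -69.9, 43.6]
orientation: [3.137, 0.0, -2.97]
contact_force: [-3.0, 8.6, 2.2]
gripper_width: 0.4
gripper_force: 4.5
```

The keeper is against its stop: force rose to 8.6 N with no travel. I'll back off, lift and move clear.

>>> send_rows([
  [[0, 0.3, 0, 0, 0, 0, 255], [0, 1, 0, 0, 0, 0, 255], [0, 3, 0, 0, 0, 0, 255], [0, 5, 0, 0, 0, 0, 255], [0, 6, -3, 0, 0, 0, 255], [0, 6, -8, 0, 0, 0, 255], [0, 6, -13, 0, 0, 0, 255], [0, 12, -15, 0, 0, 0, 255], [0, 18, -15, 0, 0, 0, 255], [0, 24, -15, 0, 0, 0, 255], [0, 28, -15, 0, 0, 0, 255], [0, 28, -15, 0, 0, 0, 255]],
])

```text
t: 16.23
tool_pos: [402.6, 206.7, 194.1]
orientation: [3.14, 0.002, -2.967]
contact_force: [0.7, 0.1, 0.6]
gripper_width: 0.5
gripper_force: 0.0
```

```bash
python3 - <<'E'
from h import *
s=manip.get_state();print(s["t"],s["tool_pos"],s["contact_force"])
a=cv2.resize(grab_frame("side")[:,:,::-1][240:345,215:455],(690,300),interpolation=cv2.INTER_CUBIC)
b=cv2.resize(grab_frame("top")[:,:,::-1][230:350,245:445],(500,300),interpolation=cv2.INTER_CUBIC)
o=np.zeros((600,690,3),np.uint8);o[:300]=a;o[300:,:500]=b
cv2.imwrite("pics/c7.png",o)
E
```

```text
16.225 [402.57112122 206.72407143 194.05352479] [0.69243046 0.0555143  0.59692599]
```

View pics/c7.png

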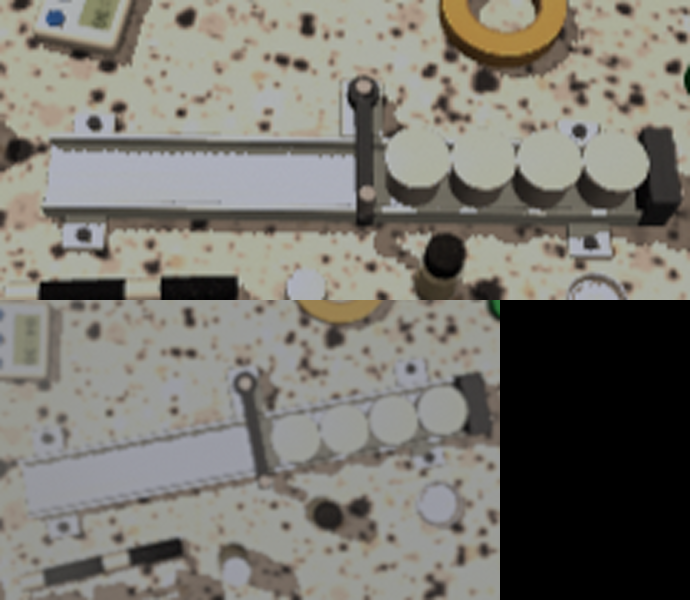

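The side view shows the four plungers upright and touching at (418..615, 160), with P1 against the stop. The keeper is square across the channel from (364,88) to (367,222), and the bystanders are where they were. I'm handing in.

```bash
python3 -c "
from cell import manip
print(manip.finish_job())"
```

```text
the job is handed in; nothing more can be done
None
```

The job is handed in: the row is home against the end stop with no visible gaps, the keeper lies square across the channel behind it, and the arm is clear (about 16 s of the 48 s used).

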